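# Bolt down the cover of a watch pressure-test chamber

### The arm

A 6-joint arm with a two-finger parallel gripper is mounted at the origin on the work surface. World frame = base frame: x ahead of the robot, y to its left, z up, the work surface at z = 0. Lengths are in m, angles in rad, forces in N, time in s.
With the tool pointing down it reaches from about 0.375 to 0.925 m from the base axis. Payload 5.7 kg.
Tool frame: the origin (TCP) lies at the very end of the fingers, on their centre line; the grasp point (between the pads) lies r.tcp_to_grasp behind it (r.tcp_to_grasp is the distance from the TCP to the grasp point, in m); z points along the fingers, y is the line along which they close (so a half turn about z gives the same grasp; the last joint's range is limited). The gripper opens to 85 mm and grips with 20 to 120 N. Pads are 22 mm wide; open, the fingers measure 114 mm over their backs; the gripper's body (76 mm by 85 mm) begins 54 mm behind the grasp point. The pads swing forward as they close: fully open they stand 13 mm farther back than shut.
Start: joints at [1.189, 0.359, 1.51, -0, 1.272, -0.115], TCP at [0.158, 0.579, 0.231] pointing down, gripper open.
Joint ranges: [-2.97, 2.97], [-1.01, 2.36], [0.21, 2.38], [-0.96, 4.11], [0.2, 2.71], [-2.98, 2.98]. Speed limits (rad/s): [2.39, 2.39, 3.14, 3.14, 3.14, 3.14].

### API

Orientations are given as a unit quaternion [w, x, y, z].
In Python, from cell import r gives the robot as it stands.
- The arm moves only by the tool step_arm, never from a script. Its arguments are lists of equal length, an entry for each row: "xyz": the shift along the tool's x, y, z in units of 30 mm (1.0 is 30 mm), a list of three; "roll": the turn about the tool's z in units of 0.1 rad (1.0 is 0.1 rad); "grip": the finger opening in mm, from 0 to 85.4. In form: {"xyz": [[x, y, z], ...], "roll": [roll, ...], "grip": [grip, ...]}. A call has 1 to 8 rows; each row shifts and turns the commanded pose from where the row before left it, along the tool's axes as they then stand; what a row does not reach is not made up. A row lasts 1/10 s, in which the tool goes at most 50 mm and 8.59 degrees, less where a joint would pass 70% of its speed; a pose out of reach is approached as far as the arm can. A call with a number of a shift or a turn outside -1 to 1 is refused whole. A call with a gripper value outside its range is refused whole. The fingers move at their own pace and stop on an object; "force" is the grip in N (left out, the last holds). Time passes only in rows, so rows that do not move let the fingers close. It gives the time, the measured TCP pose, the force, the opening and the grip force at its end, in the units of the state.
- r.observe(): the state, without advancing time (a new reading comes with each control period).
- r.camera(name): name is "scene" or "top"; returns the picture (420x560x3 uint8, red, green, blue); there is no depth.
- r.camera_model(name): a dict with "fx", "fy", "cx", "cy" (pixels), "R" (3x3) and "t" (3): a world point X has camera coordinates R X + t. Camera axes: x right, y down, z forward; pixel columns grow to the right and rows downward; lengths in m; the calibration is good to about 2 mm. A picture is of the moment at which its call begins. camera_model takes no time and is no camera call.
- r.close_job(): hands the job in; it is judged then, once.
The state is a dict: "t": time; "joint_positions": joint angles; "dq": joint speeds; "tau": joint torques, N m; "tcp_pos": TCP position; "orientation": TCP orientation; "force": force on the tool from outside, world axes, zero at the start; "torque": the same for the moment, N m; "grip_width": finger opening in m; "grip_force": force on a finger pad.
Only numpy, scipy, OpenCV 4.12 (cv2) and the standard library are available. Lean on these libraries where they do the work, as an engineer would, in place of code of your own. Each camera call takes 0.05 s, during which the arm holds its last target. There are 200 camera calls.

### The job

Someone stopped half-way through closing this pressure-test chamber: the two wing nuts in line with its gauge have had their first eighth of a turn, the other two opposite nuts are only finger-tight. With the slotted wing-nut key held in the gripper (touch the chamber and nuts with nothing else), nip up the two slack nuts by an eighth of a turn each; then go round a second time in cross order, an opposite pair and then the other pair, turning each nut clockwise until it is fully tight. Stand the key upright again in the tray compartment it came from, let go of it, and leave the other things where they are.

Things in the scene. Friction and masses are not known exactly. Their poses are not given: they have to be found in the camera images.
- chamber: the test chamber, fixed to the bench: 170 mm square foot, round body, round metal cover of 200 mm diameter with a sight glass. Origin on the bench under its centre; cover's upper face 92 mm above the bench (95 mm on the sight glass rim, 41 mm radius). Wing nuts stand on the cover 75 mm from the centre at +x (nut 1), +y (nut 2), -x (nut 3) and -y (nut 4) of its frame
- gauge (a point): centre of the dial of the chamber's round gauge, 54 mm across, facing up 91 mm above the bench; it stands beside the cover, 135 mm from the chamber's centre along its +x, outside nut 1
- nut1 (a joint): wing nut 1 of 4, next to the gauge, opposite nut 3; starts nipped at 0.70 to 0.85. Value in rad: 0 is finger-tight, it grows as the nut is tightened (clockwise seen from above) and the nut comes up solid at a firm stop at 1.5. The nut turns against about 0.2 N m and stays where it is left.
- nut2 (a joint): wing nut 2 of 4, a quarter round from the gauge, opposite nut 4; starts slack at 0 to 0.1. Value in rad: 0 is finger-tight, it grows as the nut is tightened (clockwise seen from above) and the nut comes up solid at a firm stop at 1.5. The nut turns against about 0.2 N m and stays where it is left.
- nut3 (a joint): wing nut 3 of 4, farthest from the gauge, opposite nut 1; starts nipped at 0.70 to 0.85. Value in rad: 0 is finger-tight, it grows as the nut is tightened (clockwise seen from above) and the nut comes up solid at a firm stop at 1.5. The nut turns against about 0.2 N m and stays where it is left.
- nut4 (a joint): wing nut 4 of 4, a quarter round from the gauge, opposite nut 2; starts slack at 0 to 0.1. Value in rad: 0 is finger-tight, it grows as the nut is tightened (clockwise seen from above) and the nut comes up solid at a firm stop at 1.5. The nut turns against about 0.2 N m and stays where it is left.
- nut1_hub (a point): brass wing nut 64 mm across its two wings, which are 7 mm thick with rounded edges and reach 33 mm above its underside; round hub of 23 mm diameter, 14 mm high. This point: centre of the underside of wing nut 1, on its turning axis, resting on the washer 2 mm above the cover; z up, x along the wings (a half turn looks the same), turns with the nut
- nut2_hub (a point): centre of the underside of wing nut 2, on its turning axis, resting on the washer 2 mm above the cover; z up, x along the wings (a half turn looks the same), turns with the nut (same shape as nut 1)
- nut3_hub (a point): centre of the underside of wing nut 3, on its turning axis, resting on the washer 2 mm above the cover; z up, x along the wings (a half turn looks the same), turns with the nut (same shape as nut 1)
- nut4_hub (a point): centre of the underside of wing nut 4, on its turning axis, resting on the washer 2 mm above the cover; z up, x along the wings (a half turn looks the same), turns with the nut (same shape as nut 1)
- key_mid (a point): the wing-nut key, 118 mm tall, about 0.32 kg, standing upright on its steel foot in a compartment of the tray, its foot 4 mm above the bench; this point is on its axis half-way up, 59 mm above the foot's lower end; z up to the handle, x along the handle and the slot. Below the handle is a 17 mm round shank, at the bottom a slotted steel tube
- key_handle (a point): middle of the key's black T-handle, on the key's axis, 105 mm above the foot's lower end: a bar 90 mm long (along x), 16 mm thick, 26 mm high; same axes as key_mid
- key_foot (a point): centre of the lower end of the key's steel tube (46 mm outside, 30 mm bore), which a slot 12 mm wide and 28 mm deep, open below and at both sides, cuts across along x. The tube goes over a nut's hub with the wings in the slot; set right down, the slot's roof rests on the wings, this point 5 mm above the nut's underside. About 0.12 rad of play each way on the wings; same axes as key_mid
- tray: white tray fixed to the bench, 186 mm square, 30 mm high, wall and floor 4 mm thick, split by a cross into four square compartments with centres 45.5 mm from its own x and y axes; origin under its centre on the bench
- jar_mid (a point): bystander: small glass jar with a white cap, 48 mm diameter, 62 mm high, in a compartment of the tray; point at its centre
- block_mid (a point): bystander: dark round movement-holder block, 60 mm diameter, 30 mm high, in a compartment of the tray; point at its centre
- loupe_mid (a point): bystander: black eye loupe standing on the bench, 62 mm diameter, 72 mm high; point at its centre
- opener_mid (a point): bystander: case-opening knife with a wooden handle lying on the bench, 140 mm long, 20 mm high; point near its middle, x towards the blade
There are look-alikes about, which are no part of the job. What is meant by the part that bears key_mid is not pink or yellow, and is the larger of those in its own colour.

How it is judged:
On the way, in this order (a step that is already met when the one before it is completed fails the run):
1. first pass finished: both slack nuts nipped up a little (0.45 to 1.15 rad) and no nut yet tight (value of joint nut2 between 0.45 and 1.15 rad and value of joint nut4 between 0.45 and 1.15 rad and value of joint each of nut1, nut3 below 1.15 rad), for 0.1 s.
2. second pass: one opposite pair fully tight (past 1.3 rad) while the other pair is still only nipped (under 1.15 rad) (((value of joint each of nut1, nut3 above 1.3 rad and value of joint each of nut2, nut4 below 1.15 rad) or (value of joint each of nut2, nut4 above 1.3 rad and value of joint each of nut1, nut3 below 1.15 rad))), for 0.1 s.
At the end, for the whole second after the job is handed in: All four nuts are turned past 1.3 rad (the stop is at 1.5), and the key stands upright (within 0.1 rad) at rest in the compartment it came from (its middle within 42 mm of where it was at the start) (value of joint each of nut1, nut2, nut3, nut4 above 1.3 rad and distance of key_mid from where it was at the start of the episode below 0.042 m and angle between key_mid's own z axis and vertical below 0.1 rad); the robot touches nothing.
It fails at once if a nut is run up tight (past 1.2 rad) while another is still slack (under 0.4 rad) (value of joint any of nut1, nut2, nut3, nut4 above 1.2 rad and value of joint any of nut1, nut2, nut3, nut4 below 0.4 rad).
It fails at once if the gripper or arm itself presses on the chamber or its nuts (over 1 N) (contact force between any of the arm, the fingers and chamber above 1 N).
It fails at once if a bystander is moved by more than 25 mm (distance of any of jar_mid, block_mid, loupe_mid, opener_mid from where it was at the start of the episode above 0.025 m).
It also fails if it takes over 72 s, if anything falls off the work surface, if the arm or the gripper's body presses on something with over 40 N, if the wrist force passes 120 N, or if a joint passes its speed limit or range.

## Working session

There is one attempt and no reset: what is moved stays moved. The work goes in short steps, Python scripts to look and compute and a tool call to move; the robot and the scene stay as the last step left them, time stands still between calls to the robot, and variables do not carry over. Pictures are saved under pics/ and viewed, at most 10 in all, crops included, and the job is handed in when it is done.

Besides the shell and the picture viewer there is one more tool, called after ">>>" by a JSON object that holds its "name" and its "arguments", one argument or row to a line. step_arm: Moves the arm, as the interface text tells. Shifts and turns lie within -1 to 1; 1 stands for 30 mm of shift or 0.1 rad of turn. Its arguments: {"type":"object","properties":{"xyz":{"type":"array","items":{"type":"array","items":{"type":"number","minimum":-1,"maximum":1}}},"roll":{"type":"array","items":{"type":"number","minimum":-1,"maximum":1}},"grip":{"type":"array","items":{"type":"number"}},"force":{"type":"number"}},"required":["xyz","roll","grip"]}

```bash
mkdir -p pics; python3 - <<'E'
from cell import r
import cv2,numpy as np
for n in("scene","top"):
    im=r.camera(n);cv2.imwrite(f"pics/{n}0.png",im[:,:,::-1])
    m=r.camera_model(n);print(n,m["fx"],m["cx"],m["cy"],np.round(m["R"],3).tolist(),np.round(m["t"],3))
print(r.observe(),r.tcp_to_grasp)
E
```

```text
scene 383.5955710675931 271.40106154190966 205.7681639445347 [[0.491, 0.871, 0.003], [0.508, -0.283, -0.814], [-0.708, 0.401, -0.581]] [-0.196 -0.231  1.361]
top 462.3457858422504 284.1153868727522 207.6902794128253 [[0.026, -1.0, -0.008], [-0.982, -0.024, -0.187], [0.187, 0.013, -0.982]] [-0.089  0.534  1.247]
{'t': 0.1, 'joint_positions': array([ 1.18889262e+00,  3.59430538e-01,  1.51137608e+00,  4.31288179e-06,
        1.27251346e+00, -1.15111758e-01]), 'dq': array([-1.83720308e-03, -5.96920196e-04, -3.53503476e-03,  7.35449312e-04,
        5.05058330e-04, -1.91700719e-05]), 'tau': array([-2.64582332e-04, -5.28650308e+01, -2.79350942e+01, -3.55070842e-04,
        4.90982115e-03,  9.61320495e-06]), 'tcp_pos': array([0.15795292, 0.5781651 , 0.23051937]), 'orientation': array([-2.14433297e-04,  1.33001290e-01,  9.91115488e-01, -8.36669312e-04]), 'force': array([0.27007963, 0.8499192 , 0.47964422]), 'torque': array([-0.00365036,  0.01379141, -0.01467547]), 'grip_force': 0.0, 'grip_width': 0.0856884731559533} 0.0187
```

View pics/scene0.png

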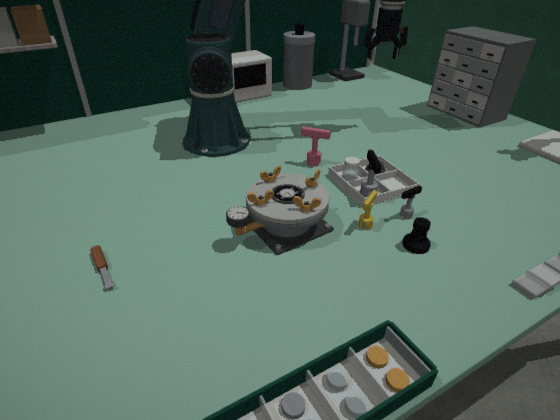

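View pics/top0.png

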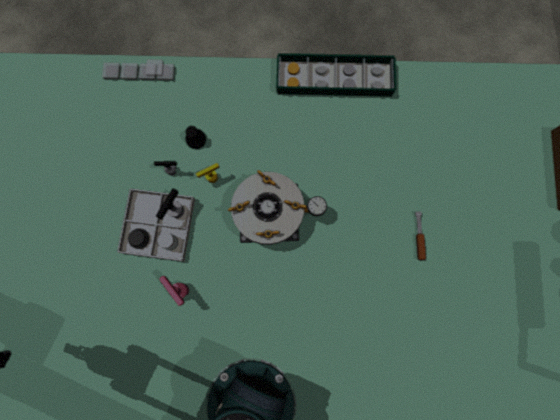

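Scene view: chamber at (290,205) with the gauge at (237,216), and the large black-handled key in the tray at (372,175). Top view: cover centre about (267,207), gauge (317,205), nuts at (268,180), (240,208), (269,234) and (295,206), key handle (168,204). The small look-alike is at (165,165).

```bash
cat >h.py <<'E'
import cv2,numpy as np
from cell import r
def ray(n,px,z):
    m=r.camera_model(n);R=np.array(m["R"]);t=np.array(m["t"])
    d=R.T@np.array([(px[0]-m["cx"])/m["fx"],(px[1]-m["cy"])/m["fy"],1]);c=-R.T@t
    return c+d*(z-c[2])/d[2]
def blobs(mask,n,z,amin=20,roi=None):
    k,l,s,c=cv2.connectedComponentsWithStats(mask.astype(np.uint8))
    for i in range(1,k):
        if s[i,4]<amin: continue
        if roi and not(roi[0]<c[i][0]<roi[1] and roi[2]<c[i][1]<roi[3]): continue
        ys,xs=np.where(l==i)
        P=np.array([ray(n,(x,y),z)[:2] for x,y in zip(xs,ys)])
        mu=P.mean(0);w,v=np.linalg.eigh(np.cov((P-mu).T))
        rc=cv2.minAreaRect(P.astype(np.float32)*1000)
        a=v[:,1];print(n,c[i].round(1),s[i,4],"xy",mu.round(4),"ang",round(np.arctan2(a[1],a[0])%np.pi,3),"rect",np.round(rc[0],1),np.round(rc[1],1),round(rc[2],1))
E
python3 - <<'E'
from h import *
t=cv2.imread("pics/top0.png");s=cv2.imread("pics/scene0.png")
for n,im,roi,roik in(("top",t,(220,320,165,245),(150,190,180,225)),("scene",s,(240,330,160,220),(355,395,145,180))):
    h=cv2.cvtColor(im,cv2.COLOR_BGR2HSV)
    b=(h[...,0]>8)&(h[...,0]<28)&(h[...,1]>110)&(h[...,2]>60)
    blobs(b,n,.118,15,roi)
    print("key");blobs(h[...,2]<45,n,.122,15,roik)
# cover (grey, low sat) in top
h=cv2.cvtColor(t,cv2.COLOR_BGR2HSV)
g=((h[...,1]<60)&(h[...,2]>90)).astype(np.uint8)
c,_=cv2.findContours(g[150:260,210:340].copy(),cv2.RETR_EXTERNAL,cv2.CHAIN_APPROX_NONE)
for q in c:
    if cv2.contourArea(q)>100:
        e=cv2.fitEllipse(cv2.convexHull(q));p=(e[0][0]+210,e[0][1]+150);print("ell",p,e[1],ray("top",p,.092))
g2=g[180:275,110:205]
c,_=cv2.findContours(g2.copy(),cv2.RETR_EXTERNAL,cv2.CHAIN_APPROX_NONE)
q=max(c,key=cv2.contourArea)+np.array([110,180])
P=np.array([ray("top",x[0],.03)[:2]*1000 for x in q],np.float32);print("tray",cv2.minAreaRect(P))
big=cv2.resize(t[140:270,110:340],None,fx=3.4,fy=3.4,interpolation=cv2.INTER_CUBIC);cv2.imwrite("pics/top_crop.png",big)
sb=cv2.resize(s[110:260,220:430],None,fx=3.8,fy=3.8,interpolation=cv2.INTER_CUBIC);cv2.imwrite("pics/scene_crop.png",sb)
E
```

```text
top [266.3 178.6] 65 xy [ 0.6021 -0.0266] ang 0.928 rect [603.1 -24.9] [58.  17.3] 45.9
top [238.7 206.4] 62 xy [0.5243 0.0444] ang 1.977 rect [522.5  43.6] [17.1 57. ] 26.0
top [295.1 204.7] 62 xy [ 0.5326 -0.1055] ang 1.339 rect [ 531.1 -103.1] [58.1 16.4] 77.1
top [268.  233.3] 69 xy [ 0.454 -0.036] ang 1.692 rect [452.2 -33.4] [15.9 57.8] 1.4
key
top [167.2 204. ] 295 xy [0.5254 0.2342] ang 2.693 rect [521.3 230.7] [44.9 93.4] 77.1
top [180.6 212.5] 35 xy [0.5031 0.197 ] ang 2.692 rect [502.5 197.1] [10.3 30.6] 64.7
scene [270.1 174.6] 145 xy [ 0.4692 -0.0436] ang 2.109 rect [459.7 -40.1] [41.3 77.4] 41.1
scene [312.6 179.4] 111 xy [0.5384 0.0351] ang 2.257 rect [528.9  40.3] [26.5 83.4] 47.7
scene [260.4 197.7] 203 xy [ 0.5462 -0.1116] ang 1.663 rect [ 548.5 -108.7] [62.2 53.1] 76.2
scene [306.  203.5] 215 xy [ 0.6149 -0.0349] ang 0.755 rect [615.7 -36.4] [60.8 54.5] 50.1
key
scene [373.4 162.7] 236 xy [0.5517 0.2141] ang 2.539 rect [547.9 222. ] [ 41.7 121.9] 47.2
ell (267.2003593444824, 206.2426872253418) (12.005396842956543, 13.093074798583984) [ 0.53144839 -0.03017598  0.092     ]
ell (316.70965576171875, 205.01589965820312) (16.27916717529297, 16.589902877807617) [ 0.53813476 -0.16442192  0.092     ]
ell (266.4994659423828, 206.47531509399414) (72.22602844238281, 74.7270278930664) [ 0.53075885 -0.02829453  0.092     ]
tray ((485.8104248046875, 290.9486389160156), (188.57887268066406, 190.95066833496094), 83.96162414550781)
```

View pics/top_crop.png

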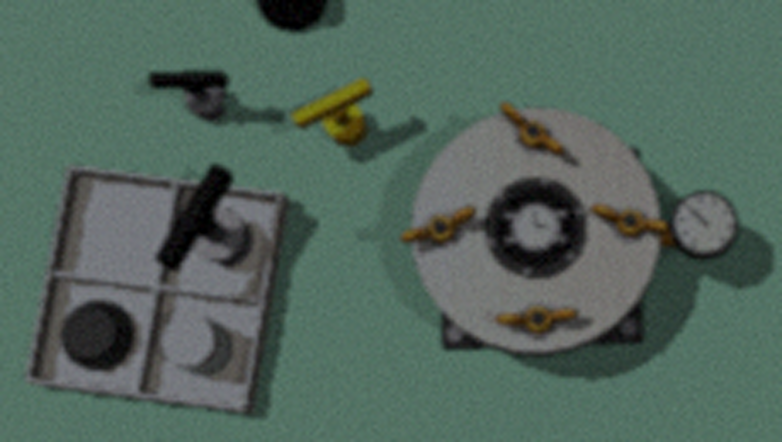

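View pics/scene_crop.png

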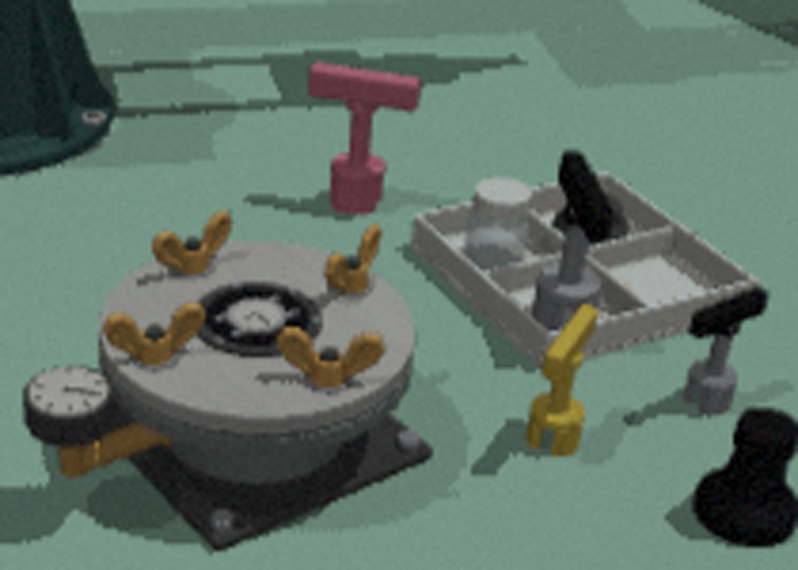

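Top crop: tray holds the key in the compartment nearest the loupe and chamber, its handle centre near (195,217), and nuts 1–4 and the gauge are clear. Scene crop: the key stands upright, with the block behind its handle. Next I refine the handle mask and check the nuts across the two views.

```bash
cat >>h.py <<'E'
def tri(p,q):
    A=[];b=[]
    for n,px in(("top",p),("scene",q)):
        a0=ray(n,px,0);d=ray(n,px,.2)-a0;d/=np.linalg.norm(d);M=np.eye(3)-np.outer(d,d);A.append(M);b.append(M@a0)
    X=np.linalg.solve(A[0]+A[1],b[0]+b[1]);return X.round(4)
E
python3 - <<'E'
from h import *
t=cv2.imread("pics/top0.png")
h=cv2.cvtColor(t,cv2.COLOR_BGR2HSV)
for th in(25,30,35,40): blobs(h[...,2]<th,"top",.122,60,(150,190,180,225))
sub=h[185:225,150:192,2]
for row in sub[::2,::2]: print(' '.join('%3d'%v for v in row))
for a,b in (((295.1,204.7),(260.4,197.7)),((266.3,178.6),(306,203.5)),((238.7,206.4),(312.6,179.4)),((268,233.3),(270.1,174.6)),((316.7,205),(237.6,215))): print(tri(a,b))
# hub bolt (dark dot) from crops
for a,b in (((630,218),(155,331)),((535,132),(331,355)),((440,226),(351,269)),((537,318),(194,245)),((705,224),(68,388))):
    print("bolt",tri((110+a[0]/3.4-.35,140+a[1]/3.4-.35),(220+b[0]/3.8-.37,110+b[1]/3.8-.37)))
E
```

```text
top [167.2 204. ] 224 xy [0.5254 0.2342] ang 2.664 rect [523.  230.3] [32.6 85. ] 60.3
top [167.3 204. ] 241 xy [0.5254 0.2337] ang 2.669 rect [521.8 228.7] [37.8 84.7] 58.3
top [167.3 203.9] 257 xy [0.5255 0.2337] ang 2.674 rect [524.  228.9] [40.8 85.2] 71.7
top [167.4 204. ] 270 xy [0.5253 0.2336] ang 2.676 rect [523.1 229. ] [41.3 88.6] 71.7
116 116 115 115 115 112 117 116 118 112 118 116 113 114 113 119 115 119 118 113 115
118 115 117 119 115 112 114 119 114 110 118 110 114 119 110 114 114 116 108 110 113
107 118 111 113 113 115 115 110 113 113 104  31  36  76 112 114 120 113 116 115 109
109 120 107 105 118 116 112 101  99 102  70  12   2  11  82 115 108 114 113 115 118
 52  62  65  72  66  96 101 103 109  92  23  11   8   3  75 116 116 115 118 112 116
118 112 111 110  90  93  64  44  43  24  11   6  11  21  99 110 111 115 107 115 120
128 124 128 130 129 116  46  57  42  14  10   4  19  69  71  60  57  62  71  77  75
120 127 131 122 123 109  43  57  18  10   1   4  73 130 126 125 116 112  95  88  71
124 123 128 123 128 103  40  41   9  16   0  27 102 103 113 132 124 126 125 125 
[... 506 characters left out ...]
2
124 124 127  48   9  16   5  52 124 115 108 109 106  91  36  28  56  87  75  72  45
124 122 124  91  13   7  19 112 123 122 122 112  78  31  30  58  86  87  72  85  50
127 124 131 111  44  44  62 124 124 122 123 128 126 102  90  92  92  92  77  92  45
120 127 123 105  42  80 109 130 126 126 129 125 119 119 129 127 120  97  68  97  40
120 122 131 108  75  86 105 122 123 124 128 126 124 126 126 133 106  78  78  95  46
[ 0.5343 -0.1056  0.1087]
[ 0.6042 -0.0265  0.1084]
[0.5258 0.045  0.1081]
[ 0.4553 -0.0357  0.1084]
[ 0.5393 -0.1657  0.0846]
bolt [ 0.5358 -0.1056  0.1123]
bolt [ 0.605  -0.0271  0.1101]
bolt [0.5266 0.0437 0.1061]
bolt [ 0.4555 -0.0344  0.1096]
bolt [ 0.5367 -0.1653  0.0918]
```

```bash
python3 - <<'E'
from h import *
print(ray("scene",(220+567/3.8,110+297/3.8),.025),ray("scene",(220+572/3.8,110+245/3.8),.065))
t=cv2.imread("pics/top0.png");s=cv2.imread("pics/scene0.png")
def c(im,x,y): return cv2.resize(im[y-15:y+15,x-20:x+20],None,fx=9.5,fy=9.5,interpolation=cv2.INTER_CUBIC)
cv2.imwrite("pics/n24.png",cv2.convertScaleAbs(np.vstack([np.hstack([c(t,267,179),c(s,306,203)]),np.hstack([c(t,268,233),c(s,270,175)])]),alpha=1.4))
# scale-weighted angle: principal axis of soft brass weight
h=cv2.cvtColor(t,cv2.COLOR_BGR2HSV).astype(float)
for k,(x,y) in dict(n1=(295,205),n2=(266,179),n3=(239,206),n4=(268,233)).items():
    ys,xs=np.mgrid[y-14:y+15,x-14:x+15];w=np.clip((h[y-14:y+15,x-14:x+15,1]-90)/80,0,1)*((h[y-14:y+15,x-14:x+15,0]<30))
    P=np.array([ray("top",(a,b),.118)[:2] for a,b in zip(xs.ravel(),ys.ravel())]);w=w.ravel()
    C=np.cov(P.T,aweights=w+1e-9);v=np.linalg.eigh(C)[1][:,1];print(k,np.average(P,axis=0,weights=w).round(4),round(np.arctan2(v[1],v[0])%np.pi,3))
E
```

```text
[0.53134449 0.23700644 0.025     ] [0.52483189 0.23949962 0.065     ]Traceback (most recent call last):
  File "<stdin>", line 10, in <module>
  File "h.py", line 4, in ray
    m=r.camera_model(n);R=np.array(m["R"]);t=np.array(m["t"])
ValueError: time passes only in moves, steps and waits
```

View pics/n24.png

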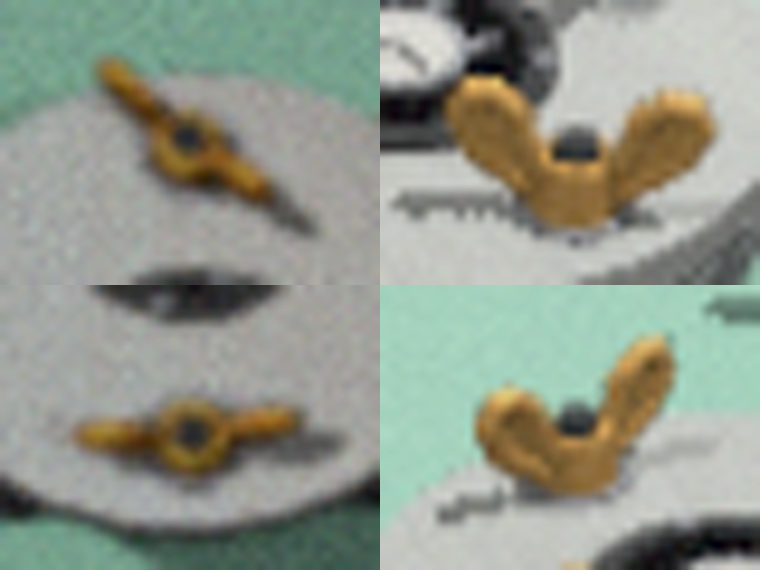

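Close-up: nut 2's wings run from (108,70) to (268,190) and nut 4's from (80,435) to (295,420) in the left halves, which gives world angles of about 0.93 and 1.67. The key axis comes out at about (0.528, 0.238). Moving over the key.

>>> {"name": "step_arm", "arguments": {
  "xyz": [
    [0,0,0],
    [0,0,0],
    [0,0,0],
    [-1,-0.25,0],
    [-1,-0.25,0],
    [-1,-0.25,0],
    [-1,-0.25,0],
    [-1,-0.25,0]
  ],
  "roll": [0.75,0.75,0.75,0,0,0,0,0],
  "grip": [55,55,55,55,55,55,55,55],
  "force": 80
}}

```text
t: 0.9
tcp_pos: [0.2732, 0.4737, 0.2309]
orientation: [-0.0, 0.243, 0.97, -0.0]
force: [0.5, -0.2, 0.0]
grip_width: 0.055
grip_force: 0.0
```

>>> {"name": "step_arm", "arguments": {
  "xyz": [
    [-1,-0.25,0],
    [-1,-0.25,0],
    [-1,-0.25,0],
    [-1,-0.25,0],
    [-1,-0.25,0],
    [-1,-0.25,0],
    [-1,-0.25,0],
    [-1,-0.25,0]
  ],
  "roll": [0,0,0,0,0,0,0,0],
  "grip": [55,55,55,55,55,55,55,55]
}}

```text
t: 1.7
tcp_pos: [0.4565, 0.3075, 0.2309]
orientation: [-0.0, 0.243, 0.97, -0.0]
force: [0.7, 0.5, 0.1]
grip_width: 0.0552
grip_force: 0.0
```

```bash
cat >>h.py <<'E'
def go(x=None,y=None,z=None,h=None):
    o=r.observe();q=o["orientation"];hd=2*np.arctan2(q[2],q[1]);p=o["tcp_pos"]
    d=np.array([p[0] if x is None else x,p[1] if y is None else y,p[2] if z is None else z])-p
    h0=hd if h is None else h
    e=(hd-h0+np.pi/2)%np.pi-np.pi/2; hf=hd-e
    X=np.array([np.cos(hf),np.sin(hf),0]);Y=np.array([np.sin(hf),-np.cos(hf),0])
    print("t",round(o["t"],2),"p",p.round(4),"head",round(hd%(2*np.pi),3),"q6",o["joint_positions"][5].round(2),"tilt",np.abs(q[[0,3]]).max().round(4),"F",o["force"].round(1),"M",o["torque"].round(2),"w",round(o["grip_width"],4),round(o["grip_force"],1))
    print(" roll",round(e/.1,2),"xyz units after roll",np.round([d@X/.03,d@Y/.03,-d[2]/.03],2))
E
python3 -c "
from h import *
go(.528,.238,.0905,2.65)"
```

```text
t 1.7 p [0.4565 0.3075 0.2309] head 2.65 q6 -0.61 tilt 0.0003 F [0.7 0.5 0.1] M [-0.02 -0.05  0.  ] w 0.0552 0.0
 roll -0.0 xyz units after roll [-3.2  -0.92  4.68]
```

>>> {"name": "step_arm", "arguments": {
  "xyz": [
    [-0.8,-0.23,0],
    [-0.8,-0.23,0],
    [-0.8,-0.23,0.5],
    [-0.8,-0.23,0.6],
    [0,0,0.9],
    [0,0,0.9],
    [0,0,0.9],
    [0,0,0.9]
  ],
  "roll": [0,0,0,0,0,0,0,0],
  "grip": [55,55,55,55,55,55,55,55]
}}

```text
t: 2.5
tcp_pos: [0.5272, 0.2387, 0.0889]
orientation: [-0.0, 0.244, 0.97, -0.0]
force: [-0.9, -0.3, -0.5]
grip_width: 0.0552
grip_force: 0.0
```

>>> {"name": "step_arm", "arguments": {
  "xyz": [
    [0,0,0],
    [0,0,0],
    [0,0,0],
    [0,0,0],
    [0,0,0],
    [0,0,0],
    [0,0,0]
  ],
  "roll": [0,0,0,0,0,0,0],
  "grip": [10,10,10,10,10,10,10],
  "force": 100
}}

```text
t: 3.2
tcp_pos: [0.5281, 0.2392, 0.0913]
orientation: [0.001, 0.243, 0.97, 0.0]
force: [-1.2, -0.7, 6.7]
grip_width: 0.0146
grip_force: 98.8
```

```bash
python3 -c "
from h import *
cv2.imwrite('pics/s1.png',cv2.resize(r.camera('scene')[90:240,300:460,::-1],None,fx=3.8,fy=3.8,interpolation=2))
go(.528,.238,.0905,2.65)"
```

```text
t 3.25 p [0.5281 0.2392 0.0913] head 2.65 q6 -0.77 tilt 0.0007 F [-0.1 -0.2  6.4] M [-0.07  0.21 -0.02] w 0.0144 98.9
 roll -0.0 xyz units after roll [-0.01 -0.04  0.03]
```

View pics/s1.png

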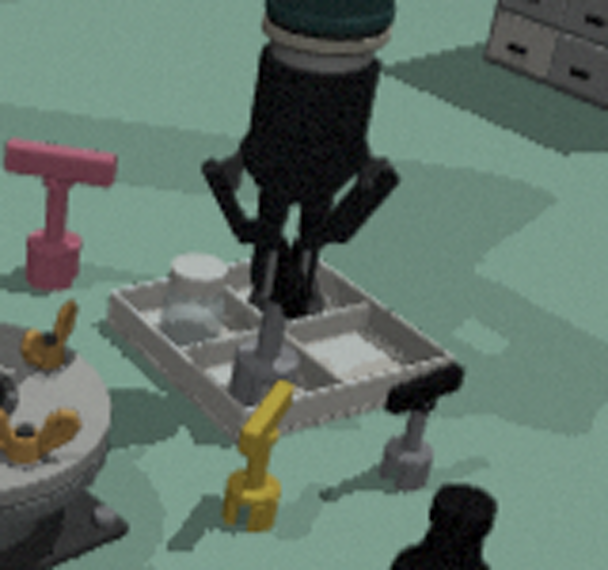

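Scene view: the fingers hold the key's handle with the tube upright in the tray at (265,370). Lifting now, then I check that it hangs straight.

>>> {"name": "step_arm", "arguments": {
  "xyz": [
    [0,0,-0.3],
    [0,0,-0.7],
    [0,0,-0.8],
    [0,0,-0.9],
    [0,0,-0.9],
    [0,0,-0.8],
    [0,0,-0.6],
    [0,0,0]
  ],
  "roll": [0,0,0,0,0,0,0,0],
  "grip": [10,10,10,10,10,10,10,10]
}}

```text
t: 4.05
tcp_pos: [0.529, 0.2395, 0.2431]
orientation: [0.002, 0.243, 0.97, 0.001]
force: [0.2, -0.1, -2.1]
grip_width: 0.0145
grip_force: 98.0
```

>>> {"name": "step_arm", "arguments": {
  "xyz": [
    [0,0,0],
    [0,0,0],
    [0,0,0],
    [0,0,0],
    [0,0,0],
    [0,0,0],
    [0,0,0],
    [0,0,0]
  ],
  "roll": [0.8,1,1,1,1,1,1,1],
  "grip": [10,10,10,10,10,10,10,10]
}}

```text
t: 4.85
tcp_pos: [0.5265, 0.2386, 0.2387]
orientation: [-0.001, 0.596, 0.803, -0.001]
force: [-0.3, -0.1, -2.4]
grip_width: 0.0148
grip_force: 97.8
```

>>> {"name": "step_arm", "arguments": {
  "xyz": [
    [0,0,0],
    [0,0,0],
    [0,0,0],
    [0,0,0],
    [0,0,0],
    [0,0,0],
    [0,0,0],
    [0,0,0]
  ],
  "roll": [1,1,1,1,1,1,1,1],
  "grip": [10,10,10,10,10,10,10,10]
}}

```text
t: 5.65
tcp_pos: [0.5264, 0.2386, 0.2386]
orientation: [-0.0, 0.861, 0.508, -0.001]
force: [0.6, -0.7, -3.5]
grip_width: 0.0149
grip_force: 97.8
```

```bash
python3 -c "
from h import *
s=cv2.resize(r.camera('scene')[60:210,300:440,::-1],None,fx=3.9,fy=3.9,interpolation=2)
cv2.imwrite('pics/s2.png',s)
go(.6045,-.0262,.232,.93)"
```

```text
t 5.7 p [0.5265 0.2386 0.2387] head 1.061 q6 0.82 tilt 0.0014 F [ 0.2 -0.2 -2.7] M [-0.01  0.04 -0.  ] w 0.0147 97.8
 roll 1.31 xyz units after roll [-5.52  7.36  0.22]
```

View pics/s2.png

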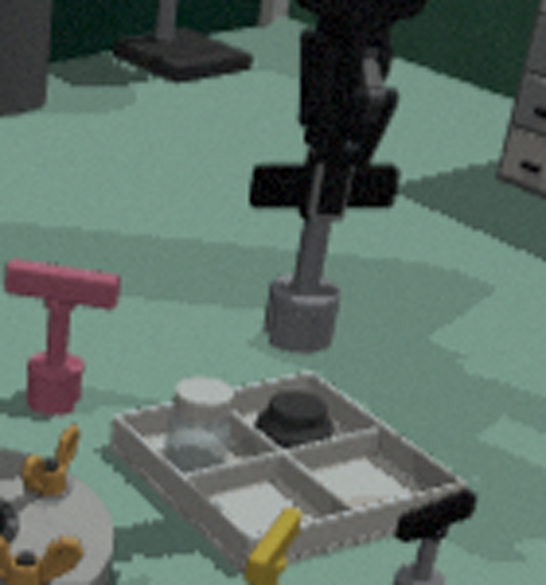

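Scene view: the key hangs nearly upright and is centred in the fingers. The handle ends are at (250,187) and (398,187), and the tube's lower end is centred near (300,330). I project these onto their planes to check the hold.

```bash
python3 -c "
from h import *
f=lambda x,y,z:ray('scene',(300+x/3.9-.37,60+y/3.9-.37),z).round(4)
print('handle',f(324,187,.2565),f(250,187,.2565),f(398,187,.2565),'foot',f(301,330,.1515), 'tubetop',f(303,287,.19))
s=cv2.imread('pics/s2.png');g=s.max(2)[:, 255:350:4]
for y in (300,320,335): print(y,s[y,255:350:5].max(1))
print(s[320:360:3,302].max(1))"
```

```text
handle [0.5283 0.2368 0.2565] [0.506  0.1963 0.2565] [0.5507 0.2773 0.2565] foot [0.5194 0.2484 0.1515] tubetop [0.5289 0.2334 0.19  ]
300 [133 135 124  67  61  68  72  83 115 121 123 131 126 128 128 107  95 119
 133]
320 [152 148  86  67  62  70  67  70  72  68  71  69  62  70  74  70 103 132
 133]
335 [145 131 127  81  67  68  68  71  72  69  73  68  69  69  74  84 125 131
 136]
[ 68  68  71  73  69  70  72  71  72  71  79 102 124 134]
```

>>> {"name": "step_arm", "arguments": {
  "xyz": [
    [-0.7,0.92,0],
    [-0.7,0.92,0],
    [-0.7,0.92,0],
    [-0.7,0.92,0],
    [-0.7,0.92,0],
    [-0.7,0.92,0],
    [-0.7,0.92,0],
    [-0.6,0.92,0]
  ],
  "roll": [1,0.31,0,0,0,0,0,0],
  "grip": [10,10,10,10,10,10,10,10]
}}

```text
t: 6.5
tcp_pos: [0.6127, -0.0242, 0.2389]
orientation: [-0.001, 0.891, 0.453, -0.001]
force: [0.2, -0.2, -2.8]
grip_width: 0.015
grip_force: 98.2
```

```bash
python3 -c "
from h import *
m=r.camera_model('scene');R=np.array(m['R']);t=np.array(m['t'])
def pj(X):
    c=R@np.array(X)+t;return np.round([(m['cx']+m['fx']*c[0]/c[2]+.37-300)*3.9,(m['cy']+m['fy']*c[1]/c[2]+.37-60)*3.9],1)
for z in(.2565,.1515): print(pj([.5265,.2387,z]))
d=(R.T@[0,0,1])[:2];d/=np.linalg.norm(d)
print('front rim',pj([.5265-d[0]*.023,.2387-d[1]*.023,.1515]),'left/right',pj([.5265+d[1]*.023,.2387-d[0]*.023,.1515]),pj([.5265-d[1]*.023,.2387+d[0]*.023,.1515]))
go(.6045,-.0262,.232,.93)"
```

```text
[324.3 185.5]
[297.2 337.4]
front rim [304.9 353.4] left/right [331.7 337.5] [262.6 337.3]
t 6.5 p [ 0.6127 -0.0242  0.2389] head 0.941 q6 0.48 tilt 0.0011 F [ 0.2 -0.2 -2.8] M [ 0.07 -0.04  0.04] w 0.015 98.2
 roll 0.11 xyz units after roll [-0.22 -0.18  0.23]
```

>>> {"name": "step_arm", "arguments": {
  "xyz": [
    [-0.22,-0.18,0],
    [0,0,0.4],
    [0,0,0.4],
    [0,0,0.3],
    [0,0,0.2],
    [0,0,0.15]
  ],
  "roll": [0.11,0,0,0,0,0],
  "grip": [10,10,10,10,10,10]
}}

```text
t: 7.1
tcp_pos: [0.6047, -0.024, 0.1957]
orientation: [-0.0, 0.894, 0.448, -0.001]
force: [-0.1, -0.4, -2.7]
grip_width: 0.0143
grip_force: 98.6
```

```bash
python3 -c "
from h import *
go(.6045,-.0262,.1863,.93)"
```

```text
t 7.1 p [ 0.6047 -0.024   0.1957] head 0.929 q6 0.49 tilt 0.0006 F [-0.1 -0.4 -2.7] M [-0.09  0.02 -0.13] w 0.0143 98.6
 roll -0.01 xyz units after roll [-0.06  0.04  0.31]
```

>>> {"name": "step_arm", "arguments": {
  "xyz": [
    [-0.03,0.02,0.15],
    [-0.03,0.02,0.12],
    [0,0,0]
  ],
  "roll": [0,0,0],
  "grip": [10,10,10]
}}

```text
t: 7.4
tcp_pos: [0.6048, -0.027, 0.1882]
orientation: [-0.0, 0.894, 0.447, -0.0]
force: [-1.3, 0.2, -3.8]
grip_width: 0.0149
grip_force: 98.5
```

```bash
python3 -c "
from h import *
go(.6045,-.0262,.1863,.93)"
```

```text
t 7.4 p [ 0.6048 -0.027   0.1882] head 0.928 q6 0.48 tilt 0.0004 F [-1.3  0.2 -3.8] M [ 0.03 -0.01 -0.06] w 0.0149 98.5
 roll -0.02 xyz units after roll [ 0.02 -0.02  0.06]
```

>>> {"name": "step_arm", "arguments": {
  "xyz": [
    [0,0,0],
    [0,0,0],
    [0,0,0],
    [0,0,0]
  ],
  "roll": [0.8,1,1,1],
  "grip": [10,10,10,10]
}}

```text
t: 7.8
tcp_pos: [0.6051, -0.0271, 0.189]
orientation: [0.0, 0.963, 0.269, 0.0]
force: [0.2, -0.8, -3.2]
grip_width: 0.0147
grip_force: 98.7
```

```bash
python3 -c "
from h import *
go(.6045,-.0262,.1863,.93)"
```

```text
t 7.8 p [ 0.6051 -0.0271  0.189 ] head 0.544 q6 0.87 tilt 0.0002 F [ 0.2 -0.8 -3.2] M [-0.09  0.07  0.22] w 0.0147 98.7
 roll -3.86 xyz units after roll [ 0.01 -0.03  0.09]
```

>>> {"name": "step_arm", "arguments": {
  "xyz": [
    [0,0,0],
    [0,0,0],
    [0,0,0],
    [0,0,0],
    [0,0,0]
  ],
  "roll": [1,1,1,1,0.6],
  "grip": [10,10,10,10,10]
}}

```text
t: 8.3
tcp_pos: [0.605, -0.0273, 0.189]
orientation: [0.0, 0.999, 0.042, -0.0]
force: [-0.4, -0.5, -3.2]
grip_width: 0.0146
grip_force: 98.6
```

```bash
python3 -c "
from h import *
go(.6045,-.0262,.1863,.93)"
```

```text
t 8.3 p [ 0.605  -0.0273  0.189 ] head 0.085 q6 1.33 tilt 0.0003 F [-0.4 -0.5 -3.2] M [-0.21  0.13  0.11] w 0.0146 98.6
 roll -8.45 xyz units after roll [ 0.02 -0.03  0.09]
```

>>> {"name": "step_arm", "arguments": {
  "xyz": [
    [0,0,-0.3],
    [0,0,-0.6],
    [0,0,-0.6],
    [0,0,0],
    [0,0,0],
    [0,0,0],
    [0,0,0],
    [0,0,0]
  ],
  "roll": [-0.5,0,0,-0.9,-1,-1,-1,-1],
  "grip": [10,10,10,10,10,10,10,10]
}}

```text
t: 9.1
tcp_pos: [0.6052, -0.0271, 0.2341]
orientation: [0.0, 0.951, 0.311, 0.0]
force: [0.5, 0.1, -2.9]
grip_width: 0.0145
grip_force: 98.5
```

>>> {"name": "step_arm", "arguments": {
  "xyz": [
    [0,0,0],
    [0,0,0],
    [0,0,0],
    [0,0,0],
    [0,0,0],
    [0,0,0],
    [0,0,0],
    [0,0,0]
  ],
  "roll": [-1,-1,-1,-1,-1,-1,-1,-1],
  "grip": [10,10,10,10,10,10,10,10]
}}

```text
t: 9.9
tcp_pos: [0.6053, -0.0271, 0.2341]
orientation: [0.0, 0.755, 0.656, 0.0]
force: [-0.2, -0.6, -2.8]
grip_width: 0.0145
grip_force: 98.5
```

```bash
python3 -c "
from h import *
go(.4553,-.0352,.23,1.67)"
```

```text
t 9.9 p [ 0.6053 -0.0271  0.2341] head 1.432 q6 -0.02 tilt 0.0003 F [-0.2 -0.6 -2.8] M [-0.03  0.01 -0.04] w 0.0145 98.5
 roll -2.38 xyz units after roll [ 0.23 -5.    0.14]
```

>>> {"name": "step_arm", "arguments": {
  "xyz": [
    [0,0,0],
    [0,0,0],
    [0,0,0],
    [0.05,-1,0],
    [0.05,-1,0],
    [0.05,-1,0],
    [0.05,-1,0],
    [0.03,-1,0]
  ],
  "roll": [-0.9,-0.9,-0.58,0,0,0,0,0],
  "grip": [10,10,10,10,10,10,10,10]
}}

```text
t: 10.7
tcp_pos: [0.4541, -0.0344, 0.2341]
orientation: [0.0, 0.673, 0.74, 0.0]
force: [-0.8, 0.1, -3.9]
grip_width: 0.0148
grip_force: 98.8
```

>>> {"name": "step_arm", "arguments": {
  "xyz": [
    [0,0,0],
    [0,0,0.4],
    [0,0,0.4],
    [0,0,0.3],
    [0,0,0.2]
  ],
  "roll": [0,0,0,0,0],
  "grip": [10,10,10,10,10]
}}

```text
t: 11.2
tcp_pos: [0.4554, -0.0344, 0.1943]
orientation: [0.0, 0.673, 0.74, 0.0]
force: [-0.1, 0.1, -3.4]
grip_width: 0.0143
grip_force: 99.1
```

```bash
python3 -c "
from h import *
go(.4553,-.0352,.1885,1.67)"
```

```text
t 11.2 p [ 0.4554 -0.0344  0.1943] head 1.666 q6 -0.32 tilt 0.0 F [-0.1  0.1 -3.4] M [-0.04 -0.01  0.02] w 0.0143 99.1
 roll -0.04 xyz units after roll [-0.03 -0.01  0.19]
```

Seated over nut 4 without resistance. Go down the last bit and nip it up by an eighth of a turn.

>>> {"name": "step_arm", "arguments": {
  "xyz": [
    [0,0,0.18],
    [0,0,0],
    [0,0,0],
    [0,0,0],
    [0,0,0],
    [0,0,0]
  ],
  "roll": [0,0.8,1,1,1,1],
  "grip": [10,10,10,10,10,10]
}}

```text
t: 11.8
tcp_pos: [0.4554, -0.0345, 0.189]
orientation: [0.0, 0.83, 0.557, -0.0]
force: [0.7, -1.0, -6.5]
grip_width: 0.0146
grip_force: 98.4
```

```bash
python3 -c "
from h import *
go(.4553,-.0352,.1885,1.67)"
```

```text
t 11.8 p [ 0.4554 -0.0345  0.189 ] head 1.182 q6 0.16 tilt 0.0002 F [ 0.7 -1.  -6.5] M [-0.09 -0.28  0.21] w 0.0146 98.4
 roll -4.88 xyz units after roll [-0.02 -0.    0.02]
```

>>> {"name": "step_arm", "arguments": {
  "xyz": [
    [0,0,0],
    [0,0,0],
    [0,0,0],
    [0,0,0],
    [0,0,0],
    [0,0,0]
  ],
  "roll": [1,1,1,0.6,0,0],
  "grip": [10,10,10,10,10,10]
}}

```text
t: 12.4
tcp_pos: [0.4556, -0.0346, 0.1894]
orientation: [0.0, 0.916, 0.402, 0.0]
force: [0.6, -1.4, -5.4]
grip_width: 0.0143
grip_force: 98.6
```

```bash
python3 -c "
from h import *
go(.4553,-.0352,.1885,1.67)"
```

```text
t 12.4 p [ 0.4556 -0.0346  0.1894] head 0.828 q6 0.52 tilt 0.0004 F [ 0.6 -1.4 -5.4] M [-0.32 -0.28  0.04] w 0.0143 98.6
 roll -8.42 xyz units after roll [-0.02 -0.01  0.03]
```

First pass done: about 0.2 N m was felt through both turns, so both nuts should sit near 0.75. The second pass starts with nut 4.

>>> {"name": "step_arm", "arguments": {
  "xyz": [
    [0,0,0],
    [0,0,0],
    [0,0,0],
    [0,0,0],
    [0,0,0],
    [0,0,0],
    [0,0,0]
  ],
  "roll": [1,1,1,1,1,1,0.5],
  "grip": [10,10,10,10,10,10,10]
}}

```text
t: 13.1
tcp_pos: [0.4558, -0.0352, 0.1894]
orientation: [0.001, 0.996, 0.087, 0.0]
force: [1.6, -4.4, -7.3]
grip_width: 0.0144
grip_force: 98.4
```

```bash
python3 -c "
from h import *
go(.4553,-.0352,.1885,1.67)"
```

```text
t 13.1 p [ 0.4558 -0.0352  0.1894] head 0.175 q6 1.17 tilt 0.001 F [ 1.6 -4.4 -7.3] M [-0.87 -0.41  0.18] w 0.0144 98.4
 roll -14.95 xyz units after roll [ 0.   -0.02  0.03]
```

>>> {"name": "step_arm", "arguments": {
  "xyz": [
    [0,0,0],
    [0,0,0]
  ],
  "roll": [0.5,0.5],
  "grip": [10,10]
}}

```text
t: 13.3
tcp_pos: [0.4558, -0.0353, 0.1894]
orientation: [0.001, 0.999, 0.038, 0.001]
force: [1.4, -3.7, -7.7]
grip_width: 0.0145
grip_force: 98.4
```

```bash
python3 -c "
from h import *
go(.4553,-.0352,.1885,1.67)"
```

```text
t 13.3 p [ 0.4558 -0.0353  0.1894] head 0.076 q6 1.27 tilt 0.001 F [ 1.4 -3.7 -7.7] M [-0.97 -0.34  0.21] w 0.0145 98.4
 roll 15.48 xyz units after roll [-0.    0.02  0.03]
```

>>> {"name": "step_arm", "arguments": {
  "xyz": [
    [0,0,0],
    [0,0,0]
  ],
  "roll": [0.5,0.5],
  "grip": [10,10]
}}

```text
t: 13.5
tcp_pos: [0.4556, -0.0353, 0.1894]
orientation: [0.001, 1.0, -0.01, 0.0]
force: [1.6, -1.8, -6.6]
grip_width: 0.0145
grip_force: 107.3
```

```bash
python3 -c "
from h import *
go(.4553,-.0352,.1885,1.67)"
```

```text
t 13.5 p [ 0.4556 -0.0353  0.1894] head 6.262 q6 1.37 tilt 0.0013 F [ 1.6 -1.8 -6.6] M [-0.67 -0.34  2.1 ] w 0.0145 107.3
 roll 14.51 xyz units after roll [-0.    0.01  0.03]
```

>>> {"name": "step_arm", "arguments": {
  "xyz": [
    [0,0,0],
    [0,0,0]
  ],
  "roll": [0.5,0.3],
  "grip": [10,10]
}}

```text
t: 13.7
tcp_pos: [0.4555, -0.0352, 0.1895]
orientation: [0.002, 0.999, -0.049, 0.0]
force: [1.6, -2.8, -5.6]
grip_width: 0.0148
grip_force: 131.4
```

```bash
python3 -c "
from h import *
go(.4553,-.0352,.1885,1.67)"
```

```text
t 13.7 p [ 0.4555 -0.0352  0.1895] head 6.186 q6 1.44 tilt 0.0015 F [ 1.6 -2.8 -5.6] M [-0.55 -0.18  3.39] w 0.0148 131.4
 roll 13.74 xyz units after roll [-0.    0.01  0.03]
```

Nut 4 has come up solid at 3.4 N m. Unload, lift and return to nut 2.

>>> {"name": "step_arm", "arguments": {
  "xyz": [
    [0,0,0],
    [0,0,0],
    [0,0,-0.3],
    [0,0,-0.6],
    [0,0,-0.6],
    [0,0,0],
    [0,0,0]
  ],
  "roll": [-0.9,-0.7,0,0,0,-0.5,-0.5],
  "grip": [10,10,10,10,10,10,10]
}}

```text
t: 14.4
tcp_pos: [0.4556, -0.0342, 0.2355]
orientation: [-0.0, 0.997, 0.079, 0.001]
force: [0.7, 0.1, -3.3]
grip_width: 0.0144
grip_force: 100.6
```

```bash
python3 -c "
from h import *
cv2.imwrite('pics/s3.png',cv2.resize(r.camera('scene')[140:240,220:340,::-1],None,fx=5,fy=5,interpolation=2))
go(.605,-.027,.234,.18)"
```

```text
t 14.45 p [ 0.4552 -0.0341  0.2351] head 0.16 q6 1.18 tilt 0.0004 F [ 0.6 -0.3 -3.9] M [-0.05  0.06 -0.03] w 0.0148 100.6
 roll -0.2 xyz units after roll [4.95 0.66 0.04]
```

View pics/s3.png

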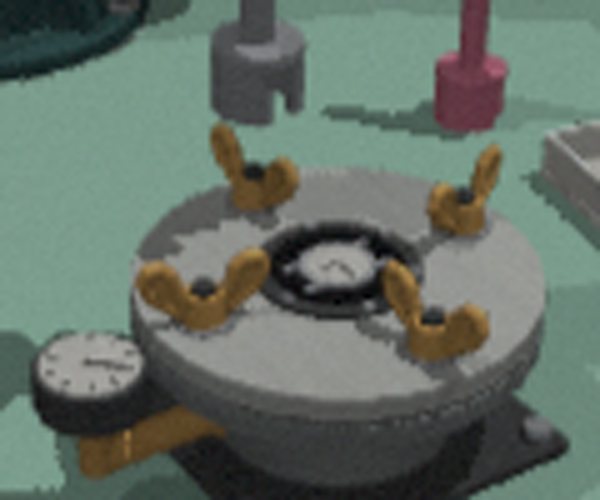

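Scene view: nut 2 has wing tips near (398,278) and (475,322), nut 4 near (222,140) and (285,175), and the key is clear above. I check both angles.

```bash
python3 -c "
from h import *
f=lambda x,y:ray('scene',(220+x/5-.4,140+y/5-.4),.121)[:2]
for n,a,b in(('n2',(398,280),(473,318)),('n4',(222,142),(285,172)),('n1',(152,280),(255,266)),('n3',(488,165),(442,200))):
    A,B=f(*a),f(*b);d=B-A;print(n,((A+B)/2).round(4),np.linalg.norm(d).round(3),np.arctan2(d[1],d[0])%np.pi)"
```

```text
n2 [ 0.6059 -0.0275] 0.043 0.29712916288018143
n4 [ 0.4585 -0.0374] 0.043 0.3079265336450861
n1 [ 0.5379 -0.1074] 0.048 1.3027109694204349
n3 [0.5299 0.0408] 0.041 1.9746657921250055
```

>>> {"name": "step_arm", "arguments": {
  "xyz": [
    [0.8,0.11,0],
    [0.9,0.11,0],
    [0.9,0.11,0],
    [0.9,0.11,0],
    [0.8,0.11,0],
    [0.65,0.11,0],
    [0,0,0]
  ],
  "roll": [0,0,0,0,0,0,0],
  "grip": [10,10,10,10,10,10,10]
}}

```text
t: 15.15
tcp_pos: [0.6075, -0.0308, 0.2343]
orientation: [-0.0, 0.997, 0.077, 0.001]
force: [-0.8, 0.1, -3.0]
grip_width: 0.0148
grip_force: 100.4
```

```bash
python3 -c "
from h import *
go(.605,-.027,.1885,.18)"
```

```text
t 15.15 p [ 0.6075 -0.0308  0.2343] head 0.155 q6 1.25 tilt 0.0009 F [-0.8  0.1 -3. ] M [-0.01  0.05  0.04] w 0.0148 100.4
 roll -0.25 xyz units after roll [-0.06 -0.14  1.53]
```

>>> {"name": "step_arm", "arguments": {
  "xyz": [
    [0,0,0],
    [-0.06,-0.14,0],
    [0,0,0.4],
    [0,0,0.4],
    [0,0,0.3],
    [0,0,0.2]
  ],
  "roll": [-0.45,0,0,0,0,0],
  "grip": [10,10,10,10,10,10]
}}

```text
t: 15.75
tcp_pos: [0.6012, -0.027, 0.1936]
orientation: [-0.0, 0.995, 0.1, -0.001]
force: [0.4, -0.3, -2.6]
grip_width: 0.0146
grip_force: 100.6
```

```bash
python3 -c "
from h import *
go(.605,-.027,.1885,.2)"
```

```text
t 15.75 p [ 0.6012 -0.027   0.1936] head 0.2 q6 1.21 tilt 0.0012 F [ 0.4 -0.3 -2.6] M [-0.04 -0.04 -0.04] w 0.0146 100.6
 roll 0.0 xyz units after roll [0.12 0.02 0.17]
```

>>> {"name": "step_arm", "arguments": {
  "xyz": [
    [0,0,0.17],
    [0,0,0]
  ],
  "roll": [0,0],
  "grip": [10,10]
}}

```text
t: 15.95
tcp_pos: [0.6018, -0.0271, 0.1892]
orientation: [-0.0, 0.995, 0.1, -0.001]
force: [0.3, 0.5, -3.8]
grip_width: 0.0143
grip_force: 100.6
```

```bash
python3 -c "
from h import *
go(.605,-.027,.1885,.2)"
```

```text
t 15.95 p [ 0.6018 -0.0271  0.1892] head 0.201 q6 1.21 tilt 0.0008 F [ 0.3  0.5 -3.8] M [ 0.01 -0.02  0.06] w 0.0143 100.6
 roll 0.01 xyz units after roll [0.11 0.02 0.02]
```

Seated; re-centre 3 mm in x and tighten nut 2 towards its stop.

>>> {"name": "step_arm", "arguments": {
  "xyz": [
    [0.08,0,0],
    [0,0,0],
    [0,0,0],
    [0,0,0],
    [0,0,0],
    [0,0,0],
    [0,0,0]
  ],
  "roll": [0,0.8,1,1,1,1,1],
  "grip": [10,10,10,10,10,10,10]
}}

```text
t: 16.65
tcp_pos: [0.6055, -0.0274, 0.1908]
orientation: [0.001, 0.982, -0.19, 0.001]
force: [0.7, -2.0, -4.3]
grip_width: 0.0147
grip_force: 100.4
```

```bash
python3 -c "
from h import *
go(.605,-.027,.1885,.2)"
```

```text
t 16.65 p [ 0.6055 -0.0274  0.1908] head 5.9 q6 1.8 tilt 0.0009 F [ 0.7 -2.  -4.3] M [-0.56 -0.03  0.23] w 0.0147 100.4
 roll -5.83 xyz units after roll [-0.01 -0.02  0.08]
```

>>> {"name": "step_arm", "arguments": {
  "xyz": [
    [0,0,0],
    [0,0,0]
  ],
  "roll": [1,1],
  "grip": [10,10]
}}

```text
t: 16.85
tcp_pos: [0.6053, -0.0275, 0.1908]
orientation: [0.001, 0.958, -0.287, 0.001]
force: [-1.1, -2.0, -4.4]
grip_width: 0.0143
grip_force: 100.4
```

```bash
python3 -c "
from h import *
go(.605,-.027,.1885,.2)"
```

```text
t 16.85 p [ 0.6053 -0.0275  0.1908] head 5.7 q6 2.0 tilt 0.0008 F [-1.1 -2.  -4.4] M [-0.65  0.05  0.21] w 0.0143 100.4
 roll -7.83 xyz units after roll [-0.01 -0.02  0.08]
```

>>> {"name": "step_arm", "arguments": {
  "xyz": [
    [0,0,0],
    [0,0,0]
  ],
  "roll": [0.7,0.6],
  "grip": [10,10]
}}

```text
t: 17.05
tcp_pos: [0.6052, -0.0276, 0.1908]
orientation: [0.001, 0.937, -0.348, 0.001]
force: [-0.0, -2.3, -4.1]
grip_width: 0.0145
grip_force: 100.4
```

```bash
python3 -c "
from h import *
go(.605,-.027,.1885,.2)"
```

```text
t 17.05 p [ 0.6052 -0.0276  0.1908] head 5.572 q6 2.12 tilt 0.0008 F [-0.  -2.3 -4.1] M [-0.61  0.09  0.23] w 0.0145 100.4
 roll -9.11 xyz units after roll [-0.   -0.02  0.08]
```

>>> {"name": "step_arm", "arguments": {
  "xyz": [
    [0,0,0],
    [0,0,0]
  ],
  "roll": [0.4,0.3],
  "grip": [10,10]
}}

```text
t: 17.25
tcp_pos: [0.6052, -0.0276, 0.1908]
orientation: [0.001, 0.925, -0.38, 0.001]
force: [-0.3, -2.6, -2.8]
grip_width: 0.0142
grip_force: 102.1
```

```bash
python3 -c "
from h import *
go(.605,-.027,.1885,.2)"
```

```text
t 17.25 p [ 0.6052 -0.0276  0.1908] head 5.504 q6 2.19 tilt 0.0009 F [-0.3 -2.6 -2.8] M [-0.49  0.14  1.22] w 0.0142 102.1
 roll -9.79 xyz units after roll [-0.   -0.02  0.08]
```

Nut 2 is against its stop. A little more, then unload, lift and turn for nut 1.

>>> {"name": "step_arm", "arguments": {
  "xyz": [
    [0,0,0],
    [0,0,0],
    [0,0,0],
    [0,0,-0.3],
    [0,0,-0.6],
    [0,0,-0.6],
    [0,0,0],
    [0,0,0]
  ],
  "roll": [0.5,-0.9,-0.6,0,0,0,-1,-1],
  "grip": [10,10,10,10,10,10,10,10]
}}

```text
t: 18.05
tcp_pos: [0.6059, -0.0267, 0.2374]
orientation: [-0.0, 0.972, -0.236, 0.002]
force: [-0.3, 0.9, -3.7]
grip_width: 0.0145
grip_force: 100.4
```

>>> {"name": "step_arm", "arguments": {
  "xyz": [
    [0,0,0],
    [0,0,0],
    [0,0,0],
    [0,0,0],
    [0,0,0],
    [0,0,0],
    [0,0,0],
    [0,0,0]
  ],
  "roll": [-1,-1,-1,-1,-1,-1,-1,-1],
  "grip": [10,10,10,10,10,10,10,10]
}}

```text
t: 18.85
tcp_pos: [0.6052, -0.0266, 0.2364]
orientation: [0.0, 0.987, 0.161, 0.001]
force: [0.8, 0.9, -2.0]
grip_width: 0.0149
grip_force: 100.4
```

>>> {"name": "step_arm", "arguments": {
  "xyz": [
    [0,0,0],
    [0,0,0],
    [0,0,0],
    [0,0,0],
    [0,0,0],
    [0,0,0],
    [0,0,0],
    [0,0,0]
  ],
  "roll": [-1,-1,-1,-1,-1,-1,-1,-1],
  "grip": [10,10,10,10,10,10,10,10]
}}

```text
t: 19.65
tcp_pos: [0.6052, -0.0266, 0.2364]
orientation: [0.0, 0.846, 0.532, 0.001]
force: [-0.0, 0.6, -2.8]
grip_width: 0.0144
grip_force: 100.4
```

```bash
python3 -c "
from h import *
go(.535,-.1055,.234,1.335)"
```

```text
t 19.65 p [ 0.6052 -0.0266  0.2364] head 1.123 q6 0.29 tilt 0.0006 F [-0.   0.6 -2.8] M [ 0.04 -0.02  0.05] w 0.0144 100.4
 roll -2.12 xyz units after roll [-3.1  -1.66  0.08]
```

>>> {"name": "step_arm", "arguments": {
  "xyz": [
    [0,0,0],
    [0,0,0],
    [0,0,0],
    [-0.78,-0.42,0],
    [-0.78,-0.42,0],
    [-0.78,-0.42,0],
    [-0.76,-0.4,0],
    [0,0,0]
  ],
  "roll": [-0.8,-0.8,-0.52,0,0,0,0,0],
  "grip": [10,10,10,10,10,10,10,10]
}}

```text
t: 20.45
tcp_pos: [0.5327, -0.1072, 0.2363]
orientation: [0.0, 0.787, 0.617, -0.001]
force: [-0.0, 0.6, -2.8]
grip_width: 0.0141
grip_force: 100.5
```

```bash
python3 -c "
from h import *
go(.535,-.1055,.1885,1.335)"
```

```text
t 20.45 p [ 0.5327 -0.1072  0.2363] head 1.329 q6 -0.08 tilt 0.0005 F [-0.   0.6 -2.8] M [ 0.04  0.01 -0.06] w 0.0141 100.5
 roll -0.06 xyz units after roll [0.07 0.06 1.59]
```

>>> {"name": "step_arm", "arguments": {
  "xyz": [
    [0,0,0.4],
    [0,0,0.4],
    [0,0,0.3],
    [0,0,0.2],
    [0,0,0.15]
  ],
  "roll": [0,0,0,0,0],
  "grip": [10,10,10,10,10]
}}

```text
t: 20.95
tcp_pos: [0.5342, -0.1047, 0.1906]
orientation: [-0.001, 0.786, 0.618, -0.0]
force: [-0.2, 0.7, -2.8]
grip_width: 0.0149
grip_force: 100.5
```

```bash
python3 -c "
from h import *
go(.535,-.1055,.1885,1.335)"
```

```text
t 20.95 p [ 0.5342 -0.1047  0.1906] head 1.333 q6 -0.08 tilt 0.0006 F [-0.2  0.7 -2.8] M [-0.   -0.01  0.01] w 0.0149 100.5
 roll -0.02 xyz units after roll [-0.02  0.03  0.07]
```

Seated on nut 1; turn it to its stop.

>>> {"name": "step_arm", "arguments": {
  "xyz": [
    [0,0,0.05],
    [0,0,0],
    [0,0,0],
    [0,0,0],
    [0,0,0],
    [0,0,0],
    [0,0,0],
    [0,0,0]
  ],
  "roll": [0,0.8,1,1,1,1,1,0.8],
  "grip": [10,10,10,10,10,10,10,10]
}}

```text
t: 21.75
tcp_pos: [0.5348, -0.1056, 0.1903]
orientation: [0.001, 0.944, 0.329, 0.0]
force: [0.2, -1.4, -5.6]
grip_width: 0.0147
grip_force: 100.1
```

```bash
python3 -c "
from h import *
go(.535,-.1055,.1885,1.335)"
```

```text
t 21.75 p [ 0.5348 -0.1056  0.1903] head 0.669 q6 0.58 tilt 0.0005 F [ 0.2 -1.4 -5.6] M [-0.21 -0.19  0.2 ] w 0.0147 100.1
 roll -6.66 xyz units after roll [0.   0.01 0.06]
```

>>> {"name": "step_arm", "arguments": {
  "xyz": [
    [0,0,0],
    [0,0,0],
    [0,0,0]
  ],
  "roll": [0.6,0.6,0.5],
  "grip": [10,10,10]
}}

```text
t: 22.05
tcp_pos: [0.5349, -0.1057, 0.1903]
orientation: [0.001, 0.969, 0.248, 0.0]
force: [0.8, -1.6, -5.0]
grip_width: 0.015
grip_force: 100.1
```

```bash
python3 -c "
from h import *
go(.535,-.1055,.1885,1.335)"
```

```text
t 22.05 p [ 0.5349 -0.1057  0.1903] head 0.501 q6 0.75 tilt 0.0007 F [ 0.8 -1.6 -5. ] M [-0.31 -0.19  0.11] w 0.015 100.1
 roll -8.34 xyz units after roll [0.01 0.   0.06]
```

>>> {"name": "step_arm", "arguments": {
  "xyz": [
    [0,0,0],
    [0,0,0]
  ],
  "roll": [0.5,0.5],
  "grip": [10,10]
}}

```text
t: 22.25
tcp_pos: [0.5347, -0.1058, 0.1903]
orientation: [0.001, 0.98, 0.2, 0.0]
force: [1.2, -1.7, -5.2]
grip_width: 0.0144
grip_force: 104.0
```

```bash
python3 -c "
from h import *
go(.535,-.1055,.1885,1.335)"
```

```text
t 22.25 p [ 0.5347 -0.1058  0.1903] head 0.403 q6 0.85 tilt 0.0008 F [ 1.2 -1.7 -5.2] M [-0.24 -0.13  1.61] w 0.0144 104.0
 roll -9.32 xyz units after roll [0.01 0.01 0.06]
```

>>> {"name": "step_arm", "arguments": {
  "xyz": [
    [0,0,0]
  ],
  "roll": [0.4],
  "grip": [10]
}}

```text
t: 22.35
tcp_pos: [0.5347, -0.1058, 0.1904]
orientation: [0.001, 0.983, 0.182, 0.0]
force: [-0.2, -1.3, -4.5]
grip_width: 0.0146
grip_force: 111.3
```

```bash
python3 -c "
from h import *
go(.535,-.1055,.1885,1.335)"
```

```text
t 22.35 p [ 0.5347 -0.1058  0.1904] head 0.365 q6 0.89 tilt 0.001 F [-0.2 -1.3 -4.5] M [-0.23 -0.05  2.29] w 0.0146 111.3
 roll -9.7 xyz units after roll [0.01 0.01 0.06]
```

Nut 1 is solid at 2.3 N m. On to nut 3.

>>> {"name": "step_arm", "arguments": {
  "xyz": [
    [0,0,0],
    [0,0,0],
    [0,0,-0.3],
    [0,0,-0.6],
    [0,0,-0.6],
    [0,0,0],
    [0,0,0],
    [0,0,0]
  ],
  "roll": [-0.9,-0.5,0,0,0,-0.9,-1,-1],
  "grip": [10,10,10,10,10,10,10,10]
}}

```text
t: 23.15
tcp_pos: [0.5346, -0.1052, 0.2364]
orientation: [0.0, 0.922, 0.387, 0.0]
force: [0.8, -0.0, -2.8]
grip_width: 0.0147
grip_force: 100.4
```

>>> {"name": "step_arm", "arguments": {
  "xyz": [
    [0,0,0],
    [0,0,0],
    [0,0,0],
    [0,0,0],
    [0,0,0],
    [0,0,0],
    [0,0,0],
    [0,0,0]
  ],
  "roll": [-1,-1,-1,-1,-1,-1,-1,-1],
  "grip": [10,10,10,10,10,10,10,10]
}}

```text
t: 23.95
tcp_pos: [0.5345, -0.1052, 0.2361]
orientation: [0.0, 0.698, 0.716, 0.0]
force: [-0.7, -0.0, -3.4]
grip_width: 0.0148
grip_force: 100.4
```

```bash
python3 -c "
from h import *
go(.5257,.0443,.234,1.977)"
```

```text
t 23.95 p [ 0.5345 -0.1052  0.2361] head 1.595 q6 -0.35 tilt 0.0003 F [-0.7 -0.  -3.4] M [-0.01 -0.   -0.04] w 0.0148 100.4
 roll -3.82 xyz units after roll [4.69 1.7  0.07]
```

>>> {"name": "step_arm", "arguments": {
  "xyz": [
    [0,0,0],
    [0,0,0],
    [0,0,0],
    [0,0,0],
    [0.8,0.3,0],
    [0.8,0.3,0],
    [0.8,0.3,0],
    [0.8,0.3,0]
  ],
  "roll": [-1,-1,-1,-0.82,0,0,0,0],
  "grip": [10,10,10,10,10,10,10,10]
}}

```text
t: 24.75
tcp_pos: [0.5298, -0.0019, 0.2362]
orientation: [0.0, 0.552, 0.834, 0.0]
force: [1.0, 0.5, -3.4]
grip_width: 0.0145
grip_force: 100.5
```

>>> {"name": "step_arm", "arguments": {
  "xyz": [
    [0.8,0.3,0],
    [0.69,0.2,0],
    [0,0,0]
  ],
  "roll": [0,0,0],
  "grip": [10,10,10]
}}

```text
t: 25.05
tcp_pos: [0.5255, 0.0467, 0.2361]
orientation: [-0.0, 0.551, 0.835, 0.001]
force: [0.5, -0.2, -3.7]
grip_width: 0.0146
grip_force: 100.4
```

```bash
python3 -c "
from h import *
go(.5257,.0443,.1895,1.977)"
```

```text
t 25.05 p [0.5255 0.0467 0.2361] head 1.976 q6 -0.45 tilt 0.0007 F [ 0.5 -0.2 -3.7] M [-0.07 -0.02 -0.  ] w 0.0146 100.4
 roll -0.01 xyz units after roll [-0.08 -0.03  1.55]
```

>>> {"name": "step_arm", "arguments": {
  "xyz": [
    [0,0,0.4],
    [0,0,0.4],
    [0,0,0.3],
    [0,0,0.2],
    [0,0,0.15]
  ],
  "roll": [0,0,0,0,0],
  "grip": [10,10,10,10,10]
}}

```text
t: 25.55
tcp_pos: [0.5255, 0.0437, 0.1906]
orientation: [-0.001, 0.551, 0.834, -0.0]
force: [-0.7, -0.2, -2.9]
grip_width: 0.0147
grip_force: 100.6
```

```bash
python3 -c "
from h import *
go(.5257,.0443,.1895,1.977)"
```

```text
t 25.55 p [0.5255 0.0437 0.1906] head 1.974 q6 -0.45 tilt 0.0006 F [-0.7 -0.2 -2.9] M [-0.   -0.05  0.02] w 0.0147 100.6
 roll -0.03 xyz units after roll [0.02 0.01 0.04]
```

>>> {"name": "step_arm", "arguments": {
  "xyz": [
    [0,0,0.05],
    [0,0,0],
    [0,0,0],
    [0,0,0],
    [0,0,0],
    [0,0,0],
    [0,0,0],
    [0,0,0]
  ],
  "roll": [0,0.8,1,1,1,1,1,1],
  "grip": [10,10,10,10,10,10,10,10]
}}

```text
t: 26.35
tcp_pos: [0.5258, 0.0437, 0.1902]
orientation: [0.0, 0.799, 0.602, -0.0]
force: [-0.1, -0.7, -4.5]
grip_width: 0.0144
grip_force: 100.3
```

```bash
python3 -c "
from h import *
go(.5257,.0443,.1895,1.977)"
```

```text
t 26.35 p [0.5258 0.0437 0.1902] head 1.291 q6 0.23 tilt 0.0004 F [-0.1 -0.7 -4.5] M [-0.28  0.11  0.28] w 0.0144 100.3
 roll -6.86 xyz units after roll [0.02 0.   0.02]
```

>>> {"name": "step_arm", "arguments": {
  "xyz": [
    [0,0,0],
    [0,0,0],
    [0,0,0]
  ],
  "roll": [0.6,0.6,0.5],
  "grip": [10,10,10]
}}

```text
t: 26.65
tcp_pos: [0.5258, 0.0436, 0.1902]
orientation: [0.0, 0.846, 0.533, -0.0]
force: [-0.3, -1.3, -5.3]
grip_width: 0.0146
grip_force: 102.0
```

```bash
python3 -c "
from h import *
go(.5257,.0443,.1895,1.977)"
```

```text
t 26.65 p [0.5258 0.0436 0.1902] head 1.124 q6 0.4 tilt 0.0005 F [-0.3 -1.3 -5.3] M [-0.27  0.15  1.26] w 0.0146 102.0
 roll -8.53 xyz units after roll [0.02 0.01 0.02]
```

Nut 3 is at its stop. Firm it up, unload, lift, turn back to the tray heading and check the nuts.

>>> {"name": "step_arm", "arguments": {
  "xyz": [
    [0,0,0],
    [0,0,0],
    [0,0,0],
    [0,0,-0.3],
    [0,0,-0.6],
    [0,0,-0.6],
    [0,0,0],
    [0,0,0]
  ],
  "roll": [0.6,-0.9,-0.9,0,0,0,-1,-1],
  "grip": [10,10,10,10,10,10,10,10]
}}

```text
t: 27.45
tcp_pos: [0.5269, 0.0441, 0.237]
orientation: [0.001, 0.75, 0.662, 0.001]
force: [0.7, -0.1, -2.6]
grip_width: 0.0146
grip_force: 100.5
```

>>> {"name": "step_arm", "arguments": {
  "xyz": [
    [0,0,0],
    [0,0,0],
    [0,0,0],
    [0,0,0],
    [0,0,0],
    [0,0,0],
    [0,0,0],
    [0,0,0]
  ],
  "roll": [-1,-1,-1,-1,-1,-1,-1,-1],
  "grip": [10,10,10,10,10,10,10,10]
}}

```text
t: 28.25
tcp_pos: [0.5263, 0.0441, 0.2362]
orientation: [0.001, 0.433, 0.901, 0.0]
force: [0.3, 0.9, -3.8]
grip_width: 0.0144
grip_force: 100.4
```

```bash
python3 -c "
from h import *
go(.528,.239,.2363,2.65)"
```

```text
t 28.25 p [0.5263 0.0441 0.2362] head 2.246 q6 -0.72 tilt 0.0005 F [ 0.3  0.9 -3.8] M [ 0.02  0.03 -0.03] w 0.0144 100.4
 roll -4.04 xyz units after roll [ 3.02  5.75 -0.  ]
```

>>> {"name": "step_arm", "arguments": {
  "xyz": [
    [0,0,0],
    [0,0,0],
    [0,0,0],
    [0,0,0],
    [0.4,0.8,0],
    [0.5,0.9,0],
    [0.5,0.9,0],
    [0.5,0.9,0]
  ],
  "roll": [-1,-1,-1,-1,0,0,0,0],
  "grip": [10,10,10,10,10,10,10,10]
}}

```text
t: 29.05
tcp_pos: [0.5262, 0.1647, 0.2362]
orientation: [0.001, 0.247, 0.969, 0.0]
force: [0.7, -1.0, -3.5]
grip_width: 0.0144
grip_force: 100.6
```

>>> {"name": "step_arm", "arguments": {
  "xyz": [
    [0.5,0.9,0],
    [0.4,0.8,0],
    [0.22,0.55,0],
    [0,0,0]
  ],
  "roll": [0,0,0,0],
  "grip": [10,10,10,10]
}}

```text
t: 29.45
tcp_pos: [0.5291, 0.2411, 0.2358]
orientation: [0.001, 0.246, 0.969, 0.001]
force: [-0.0, 0.1, -3.4]
grip_width: 0.0146
grip_force: 100.5
```

```bash
python3 -c "
from h import *
s=r.camera('scene')[:,:,::-1]
cv2.imwrite('pics/s4.png',cv2.resize(s[60:240,220:440],None,fx=3.3,fy=3.3,interpolation=2))
go(.528,.239,.0913,2.65)"
```

```text
t 29.5 p [0.5288 0.2395 0.2356] head 2.645 q6 -0.77 tilt 0.0004 F [-0.   0.2 -3.6] M [-0.06 -0.03  0.05] w 0.0143 100.5
 roll -0.05 xyz units after roll [ 0.02 -0.03  4.81]
```

View pics/s4.png

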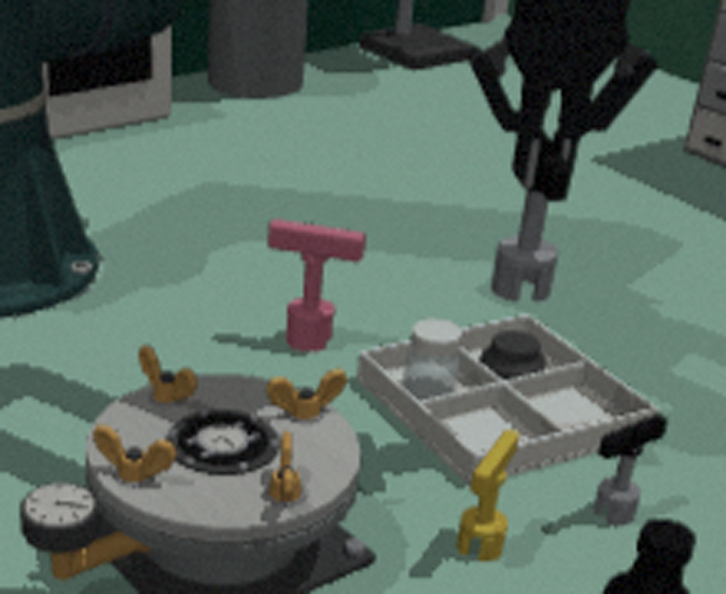

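Scene view: all four nuts have turned, the key hangs upright over its compartment, and the jar, block and loupe have not moved. Lowering the key.

>>> {"name": "step_arm", "arguments": {
  "xyz": [
    [0,0,0.5],
    [0,0,0.9],
    [0,0,0.9],
    [0,0,0.9],
    [0,0,0.8],
    [0,0,0.4],
    [0,0,0.2],
    [0,0,0]
  ],
  "roll": [0,0,0,0,0,0,0,0],
  "grip": [10,10,10,10,10,10,10,10]
}}

```text
t: 30.3
tcp_pos: [0.5286, 0.2384, 0.0971]
orientation: [-0.0, 0.246, 0.969, -0.0]
force: [-1.0, -0.7, -2.7]
grip_width: 0.0145
grip_force: 100.3
```

```bash
python3 -c "
from h import *
go(.528,.239,.0913,2.65)"
```

```text
t 30.3 p [0.5286 0.2384 0.0971] head 2.644 q6 -0.77 tilt 0.0003 F [-1.  -0.7 -2.7] M [-0.    0.06  0.03] w 0.0145 100.3
 roll -0.06 xyz units after roll [0.03 0.01 0.19]
```

>>> {"name": "step_arm", "arguments": {
  "xyz": [
    [0,0,0.05],
    [0,0,0.04],
    [0,0,0]
  ],
  "roll": [0,0,0],
  "grip": [10,10,10]
}}

```text
t: 30.6
tcp_pos: [0.529, 0.2391, 0.0952]
orientation: [0.001, 0.246, 0.969, 0.0]
force: [-0.0, 0.8, -3.4]
grip_width: 0.0146
grip_force: 100.3
```

```bash
python3 -c "
from h import *
go(.528,.239,.0913,2.65)"
```

```text
t 30.6 p [0.529  0.2391 0.0952] head 2.645 q6 -0.77 tilt 0.0006 F [-0.   0.8 -3.4] M [ 0.01 -0.02  0.07] w 0.0146 100.3
 roll -0.05 xyz units after roll [ 0.03 -0.02  0.13]
```

>>> {"name": "step_arm", "arguments": {
  "xyz": [
    [0,0,0.06],
    [0,0,0.05],
    [0,0,0]
  ],
  "roll": [0,0,0],
  "grip": [10,10,10]
}}

```text
t: 30.9
tcp_pos: [0.5286, 0.239, 0.0914]
orientation: [0.0, 0.246, 0.969, 0.0]
force: [0.2, -0.0, -1.3]
grip_width: 0.0149
grip_force: 100.7
```

```bash
python3 -c "
from h import *
go(.528,.239,.0913,2.65)"
```

```text
t 30.9 p [0.5286 0.239  0.0914] head 2.645 q6 -0.77 tilt 0.0002 F [ 0.2 -0.  -1.3] M [-0.06  0.03 -0.  ] w 0.0149 100.7
 roll -0.05 xyz units after roll [ 0.02 -0.01  0.  ]
```

>>> {"name": "step_arm", "arguments": {
  "xyz": [
    [0,0,0.05],
    [0,0,0]
  ],
  "roll": [0,0],
  "grip": [10,10]
}}

```text
t: 31.1
tcp_pos: [0.5288, 0.2391, 0.0913]
orientation: [0.0, 0.246, 0.969, 0.0]
force: [-3.9, -1.8, 12.4]
grip_width: 0.0141
grip_force: 102.9
```

```bash
python3 -c "
from h import *
go(.528,.239,.0913,2.65)"
```

```text
t 31.1 p [0.5288 0.2391 0.0913] head 2.645 q6 -0.77 tilt 0.0004 F [-3.9 -1.8 12.4] M [-0.26  0.68  0.  ] w 0.0141 102.9
 roll -0.05 xyz units after roll [ 0.02 -0.01  0.  ]
```

On the floor. Ease off, open, and rise.

>>> {"name": "step_arm", "arguments": {
  "xyz": [
    [0,0,-0.04],
    [0,0,0],
    [0,0,0],
    [0,0,0],
    [0,0,0],
    [0,0,0],
    [0,0,0],
    [0,0,0]
  ],
  "roll": [0,0,0,0,0,0,0,0],
  "grip": [10,16,20,24,30,38,46,55]
}}

```text
t: 31.9
tcp_pos: [0.5285, 0.239, 0.0909]
orientation: [0.0, 0.246, 0.969, -0.0]
force: [-0.2, -0.4, 0.5]
grip_width: 0.0547
grip_force: 0.0
```

>>> {"name": "step_arm", "arguments": {
  "xyz": [
    [0,0,0],
    [0,0,-0.3],
    [0,0,-0.6],
    [0,0,-0.9],
    [0,0,-1],
    [0,0,-1],
    [0,0,-1],
    [0,0,-0.5]
  ],
  "roll": [0,0,0,0,0,0,0,0],
  "grip": [55,55,55,55,55,55,55,55]
}}

```text
t: 32.7
tcp_pos: [0.5297, 0.2394, 0.2537]
orientation: [0.002, 0.246, 0.969, 0.001]
force: [0.5, 0.3, 0.1]
grip_width: 0.0551
grip_force: 0.0
```

```bash
python3 -c "
from h import *
s=r.camera('scene')[:,:,::-1]
cv2.imwrite('pics/s5.png',cv2.resize(s[100:250,220:440],None,fx=3.6,fy=3.6,interpolation=2))
go(.528,.239,.0913,2.65)"
```

```text
t 32.75 p [0.5306 0.2397 0.2553] head 2.645 q6 -0.77 tilt 0.0032 F [1.3 0.3 1.5] M [ 0.03 -0.05  0.04] w 0.0549 0.0
 roll -0.05 xyz units after roll [ 0.07 -0.06  5.47]
```

View pics/s5.png

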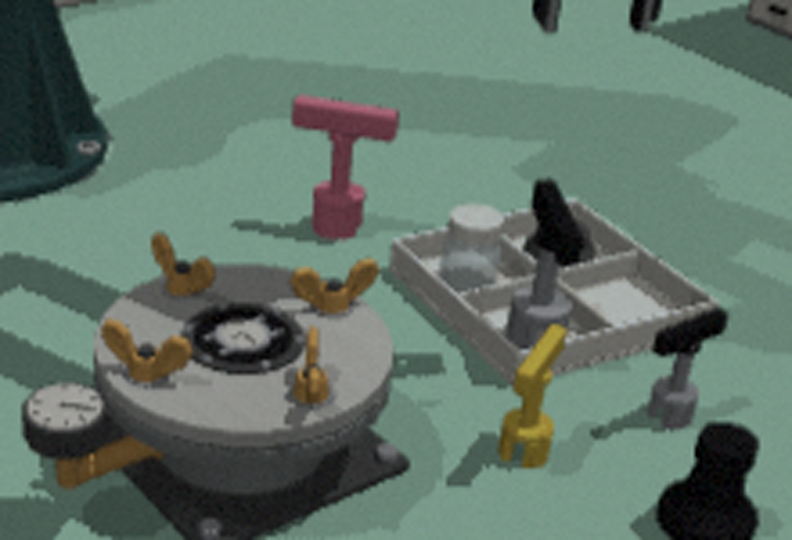

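Scene view: the key stands upright in its own compartment at (540,290), the gripper is clear above it, and all four nuts have turned. Settle briefly, then hand in.

>>> {"name": "step_arm", "arguments": {
  "xyz": [
    [0,0,0],
    [0,0,0],
    [0,0,0],
    [0,0,0]
  ],
  "roll": [0,0,0,0],
  "grip": [55,55,55,55]
}}

```text
t: 33.15
tcp_pos: [0.5278, 0.2388, 0.2486]
orientation: [-0.001, 0.246, 0.969, -0.001]
force: [0.3, -0.2, 0.1]
grip_width: 0.0552
grip_force: 0.0
```

```bash
python3 -c "
from cell import r
print(r.close_job())"
```

```text
the job is handed in; nothing more can be done
None
```

I nipped up nuts 2 and 4, then tightened 4, 2, 1 and 3 to their stops (felt as a sharp torque rise), and stood the key upright in its compartment; the job was handed in at about 33 s, and no verdict came back.

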